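# Clamp sample jars in the bench shaker and set its speed

### The job

Get the jar shaker ready: put the tongs that were left lying across its jar bed into the black tub, and stand every sample jar upright side by side in the bed. Then wind the tension wheel clockwise until it feels firm and the gauge needle stands in the dark band, so that the clamp bar holds every jar against the fence; last of all slide the speed slider until it is level with the steel set tab, without moving the tab. Leave the sanitiser bottle, the carton and the steel bowl where they are.

Things in the scene. Friction and masses are not known exactly. Their poses are not given: they have to be found in the camera images.
- shaker: fixed bench jar shaker on a black base plate 12 mm thick, reaching x -187 to +68, y -278 to +158 mm of its frame (origin on the table under the middle of the jar bed; x away from the robot at yaw 0, y left along the bed, z up). Right of the bed (y -160 to -265): the wheel's gearbox at x -160 to -60 (top 72) and beyond it the round gauge (top 50), which rides with the bar's drive. Slider panel on the near side
- bed (a point): centre of the jar bed's floor, 12 mm above the table, axes as shaker; bed 280 mm long along y, end stops as high as the fence. Far side: fixed steel fence, inner face at x +45 mm, 12 mm thick, top 45 mm above the table; near side: the clamp bar. A jar against the fence has its centre at x +15 mm. Four fit, e.g. at y -105, -35, +35, +105 mm
- bar_face (a point): middle of the clamp bar's top edge on its face towards the jars, 45 mm above the table; bar 272 mm long, 12 mm thick. It moves along the shaker's x, 6 mm towards the fence per rad of wheel while free, driven through a spring; gap to the fence 77 to 82 mm at the start. It stops at the jars; further winding then compresses the spring
- bar: the steel clamp bar (origin on the table's height below its face); see bar_face
- wheel (a joint): angle of the tension wheel (rad), grows as it is wound clockwise seen from above, range 0 to 7, starts at 0 to 0.8. The bar meets the jars at about 3.7; about 1.5 more gives the right tension. Stays where it is left. Takes about 0.28 N m to turn while the bar is free, then 0.115 N m more per further rad: about 0.45 N m at the right tension
- wheel_grip (a point): on the wheel's axis at the height to grip it, 104 mm above the table. The wheel is a round black knurled hand wheel, vertical axis, 64 mm diameter, gripping rim from 88 to 116 mm above the table; nothing higher than 72 mm stands beside it apart from the jars in the bed
- needle (a joint): gauge needle angle (rad), 0 at rest (pointing along the shaker's +y), turning clockwise; 0.1 rad per mm of spring compression, i.e. 0.6 rad per rad of wheel once the bar bears on the jars. The thick dark band on the white round gauge face (86 mm diameter) is from 0.7 to 1.1 rad
- speed (a joint): slider position (m), 0 at the right end, growing to the shaker's +y, range 0 to 0.13; starts at 0 to 0.01; light friction of 1.5 N, stays where it is left
- speed_grip (a point): middle of the black upright slider grip, 50 mm above the table; grip 26 mm along the shaker's x, 16 mm along y, from 22 to 66 mm above the table, with a white line on its top and a white pointer at its foot towards the tab
- tab_tip (a point): tip of the steel set tab beside the slider, on the robot's side of it (28 mm nearer the robot), 23 mm above the table; the tab block is 12 x 12 x 12 mm, reaching 10 to 22 mm to the near side of this point; it is stiff and stays at its setting. The slider is set when it has the same y in the shaker's frame as this point
- tongs: steel tongs, rigid, a flat V lying along their x: 200 mm long, 18 mm high, 30 mm wide over the arms in the middle, 20 mm at the closed end (-x) and 44 mm at the tips (+x); 0.12 kg; origin at the centre of the underside. At the start they lie across the top of the clamp bar and the fence, underside 45 mm above the table
- tub: fixed open black plastic tub, outside 240 mm (its x) x 110 mm (its y) x 50 mm high, walls and floor 5 mm; origin at the centre of its underside
- jar1: sealed glass sample jar with a red screw lid, upright; body 60 mm diameter, lid 62 mm diameter and 20 mm tall, 85 mm tall overall, about 0.3 kg; origin at the centre of its underside, z up its axis. All jars are alike; two to four are present, the others are absent (None)
- jar2: sealed glass sample jar with a red screw lid, upright; body 60 mm diameter, lid 62 mm diameter and 20 mm tall, 85 mm tall overall, about 0.3 kg; origin at the centre of its underside, z up its axis. All jars are alike; two to four are present, the others are absent (None)
- jar3: sealed glass sample jar with a red screw lid, upright; body 60 mm diameter, lid 62 mm diameter and 20 mm tall, 85 mm tall overall, about 0.3 kg; origin at the centre of its underside, z up its axis. All jars are alike; two to four are present, the others are absent (None)
- jar4: sealed glass sample jar with a red screw lid, upright; body 60 mm diameter, lid 62 mm diameter and 20 mm tall, 85 mm tall overall, about 0.3 kg; origin at the centre of its underside, z up its axis. All jars are alike; two to four are present, the others are absent (None)
- sanitiser: bystander, leave where it is: white bottle 64 mm diameter, 190 mm tall, origin under its centre
- carton: bystander, leave where it is: cardboard carton 80 x 160 x 70 mm, origin under its centre
- bowl: bystander, leave where it is: steel bowl 130 mm diameter, 60 mm tall, origin under its centre
Not all that is in view belongs to the job. Leave any yellow look-alike of the jar3 alone.

How it is judged:
On the way, in this order (a step that is already met when the one before it is completed fails the run):
1. every jar present stands upright in the bed between bar and fence (x of jar1 in the frame of bed between -0.035 and 0.025 m and y of jar1 in the frame of bed between -0.125 and 0.125 m and z of jar1 in the frame of bed between -0.004 and 0.006 m and angle between each of jar1, jar2, jar3, jar4's own z axis and vertical below 0.1 rad and x of jar2 in the frame of bed between -0.035 and 0.025 m and y of jar2 in the frame of bed between -0.125 and 0.125 m and z of jar2 in the frame of bed between -0.004 and 0.006 m and x of jar3 in the frame of bed between -0.035 and 0.025 m and y of jar3 in the frame of bed between -0.125 and 0.125 m and z of jar3 in the frame of bed between -0.004 and 0.006 m and x of jar4 in the frame of bed between -0.035 and 0.025 m and y of jar4 in the frame of bed between -0.125 and 0.125 m and z of jar4 in the frame of bed between -0.004 and 0.006 m), for 0.2 s.
2. the clamp bar presses on every jar and the gauge needle is in the band (all of step 1 and contact force between bar and jar1 above 0.5 N and contact force between bar and jar2 above 0.5 N and contact force between bar and jar3 above 0.5 N and contact force between bar and jar4 above 0.5 N and value of joint needle between 0.65 and 1.15 rad), for 0.3 s.
3. the speed slider is level with the set tab (y of speed_grip in the frame of tab_tip between -0.005 and 0.005 m), for 0.3 s.
At the end, for the whole second after the job is handed in: Every jar present stands upright (within 0.1 rad) on the bed floor, pressed by the clamp bar (over 0.5 N); needle at 0.65 to 1.15 rad; slider within 5 mm of the set tab along its track; tongs in the tub, below its rim; all at rest (all of step 2 and all of step 3 and x of tongs in the frame of tub between -0.1 and 0.1 m and y of tongs in the frame of tub between -0.05 and 0.05 m and z of tongs in the frame of tub between 0 and 0.045 m and linear speed of each of jar1, jar2, jar3, jar4, tongs below 0.02 m/s); the robot touches nothing.
It fails at once if the sanitiser is shifted by more than 3 cm (distance of sanitiser from where it was at the start of the episode above 0.03 m).
It fails at once if the carton is shifted by more than 3 cm (distance of carton from where it was at the start of the episode above 0.03 m).
It fails at once if the bowl is shifted by more than 3 cm (distance of bowl from where it was at the start of the episode above 0.03 m).
It fails at once if the set tab is pushed more than 4 mm from its setting (distance of tab_tip from where it was at the start of the episode above 0.004 m).
Of jar1, jar2, jar3, jar4 only 2 to 4 are there at a start; the rules pass over those that are not, and their reading is None.
At some moment in a run one of jar1, jar2, jar3, jar4 may be knocked a few centimetres aside while the robot is not near it.
It also fails if it takes over 210 s, if anything falls off the work surface, if the arm or the gripper's body presses on something with over 40 N, if the wrist force passes 120 N, or if a joint passes its speed limit or range.

### The arm

A 6-joint arm with a two-finger parallel gripper is mounted at the origin on the work surface. World frame = base frame: x ahead of the robot, y to its left, z up, the work surface at z = 0. Lengths are in m, angles in rad, forces in N, time in s.
With the tool pointing down it reaches from about 0.375 to 0.975 m from the base axis. Payload 3.8 kg.
Tool frame: the origin (TCP) lies at the very end of the fingers, on their centre line; the grasp point (between the pads) lies 19 mm behind it (bot.pinch_z is the distance from the TCP to the grasp point, in m); x points along the fingers, y is the direction in which the jaws open and shut, and the axes are right-handed (so a half turn about x gives the same grasp; the last joint's range is limited). The gripper opens to 85 mm and grips with 20 to 120 N. Pads are 22 mm wide; open, the fingers measure 114 mm over their backs; the gripper's body (76 mm by 85 mm) begins 54 mm behind the grasp point. The pads swing forward as they close: fully open they stand 13 mm farther back than shut.
Start: joints at [-1.204, 0.264, 1.604, -0, 1.274, -0.037], TCP at [0.265, -0.621, 0.231] pointing down, gripper open.
Joint ranges: [-2.63, 2.63], [-0.94, 2.18], [0.31, 2.57], [-1.31, 4.45], [0, 2.66], [-2.55, 2.55]. Speed limits (rad/s): [2.57, 2.57, 3.14, 3.14, 3.14, 3.14].

### API

Orientations are given as a rotation vector (axis times angle).
In Python, from workcell import monitor, imaging, finish_job, bot gives the robot as it stands.
- The arm moves only by the tool jog_arm, never from a script. Its argument "rows" is a list of rows, each a list of 7 numbers: the shift along the tool's x, y, z in m, then the turn, a rotation vector about the tool's x, y, z in rad, then the opening in per cent of the stroke, from 0 (shut) to 100 (fully open). A call has 1 to 20 rows; each row is the pose to reach, as a shift and turn from the pose measured when the call began, along the tool's axes at that moment; what a row does not reach only later rows make up. A row lasts 1/10 s, in which the tool goes at most 50 mm and 8.59 degrees, less where a joint would pass 70% of its speed; a pose out of reach is approached as far as the arm can. A call with a gripper value outside its range is refused whole. The fingers move at their own pace and stop on an object; "force" is the grip in N (left out, the last holds). Time passes only in rows, so rows that repeat a pose let the fingers close. It gives the time, the measured TCP pose, the force and the opening at its end, in the units of the state.
- monitor.read_state(): the state, without advancing time (a new reading comes with each control period).
- imaging.read_camera(name): name is "scene" or "top"; returns the picture (480x640x3 uint8, blue, green, red); there is no depth.
- imaging.camera_params(name): a dict with "fx", "fy", "cx", "cy" (pixels), "T" (4x4, takes a point from camera to world coordinates). Camera axes: x right, y down, z forward; pixel columns grow to the right and rows downward; lengths in m; the calibration is good to about 2 mm. A picture is of the moment at which its call begins. camera_params takes no time and is no camera call.
- finish_job(): hands the job in, once; it reports no verdict.
The state is a dict: "time": time; "q": joint angles; "joint_vel": joint speeds; "joint_torque": joint torques, N m; "tool_pos": TCP position; "tcp_rot": TCP orientation; "wrist_force": force on the tool from outside, world axes, zero at the start; "torque": the same for the moment, N m; "width": opening from 0.0 (shut) to 1.0 (fully open).
Only numpy, scipy, OpenCV 4.12 (cv2) and the standard library are available. Lean on these libraries where they do the work, as an engineer would, in place of code of your own. Each camera call takes 0.05 s, during which the arm holds its last target. There are 200 camera calls.

## Working session

There is one attempt and no reset: what is moved stays moved. The work goes in short steps, Python scripts to look and compute and a tool call to move; the robot and the scene stay as the last step left them, time stands still between calls to the robot, and variables do not carry over. Pictures are saved under pics/ and viewed, about 12 in all and at most 16, crops included, and the job is handed in when it is done.

Besides the shell and the picture viewer there is one more tool, called after "Emit:" as name([rows], argument=value, ...), one row to a line, values as JSON. jog_arm: Moves the arm, as the interface text tells. Its arguments: {"type":"object","properties":{"rows":{"type":"array","items":{"type":"array","items":{"type":"number"}}},"force":{"type":"number"}},"required":["rows"]}

```bash
mkdir -p pics
python3 - <<'E'
from workcell import monitor, imaging, bot
import cv2
for n in ("scene","top"):
    cv2.imwrite(f"pics/{n}0.png",imaging.read_camera(n)); p=imaging.camera_params(n); print(n,p["fx"],p["fy"],p["cx"],p["cy"]); print(p["T"])
print(monitor.read_state()); print([a for a in dir(bot) if a[0]!='_'])
E
```

```text
scene 619.7833197850592 619.7833197850592 318.0320702131625 240.9775077684846
[[-0.80730307  0.39203166 -0.44110423  1.21854962]
 [ 0.58978295  0.51008452 -0.62607496  1.02436644]
 [-0.02044077 -0.76558799 -0.64300639  1.11298126]
 [ 0.          0.          0.          1.        ]]
top 580.1076384907674 580.1076384907674 315.6473511520644 237.6495328153509
[[ 0.02047235 -0.98207573  0.18737168  0.27929609]
 [-0.99972885 -0.0180286   0.01473728  0.00657007]
 [-0.01109508 -0.18762258 -0.98217853  1.39574462]
 [ 0.          0.          0.          1.        ]]
{'time': 0.1, 'q': array([-1.20392707e+00,  2.64670527e-01,  1.60525633e+00, -2.74078205e-05,
        1.27370226e+00, -3.68669319e-02]), 'joint_vel': array([-1.70675557e-05, -5.94910012e-04, -2.40582210e-03, -1.90009730e-03,
        2.43066848e-04, -8.95507831e-04]), 'joint_torque': array([ 5.81498680e-04, -5.16708112e+01, -3.68589091e+01, -5.48572507e-05,
        6.23200220e-03,  1.59818185e-06]), 'tool_pos': array([ 0.2649485 , -0.62009985,  0.23008124]), 'tcp_rot': array([ 1.99986004,  0.41141257, -2.00059574]), 'wrist_force': array([ 0.04253357, -0.25458595, -0.17319647]), 'torque': array([-0.01413486, -0.03413579, -0.00143566]), 'width': 1.000401658182369}
['MotionError', 'pinch_z']
```

View pics/top0.png

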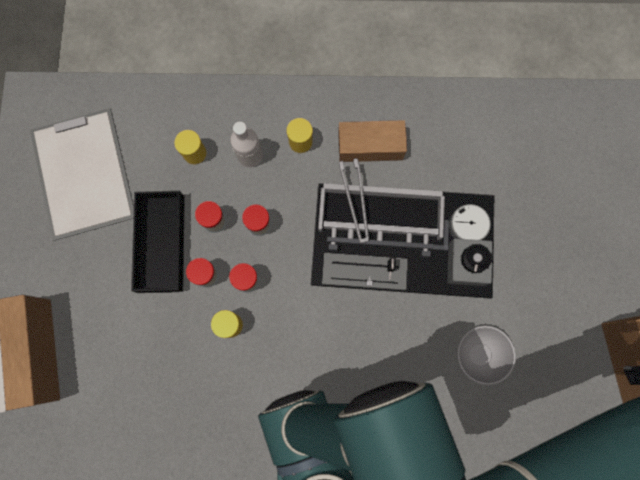

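View pics/scene0.png

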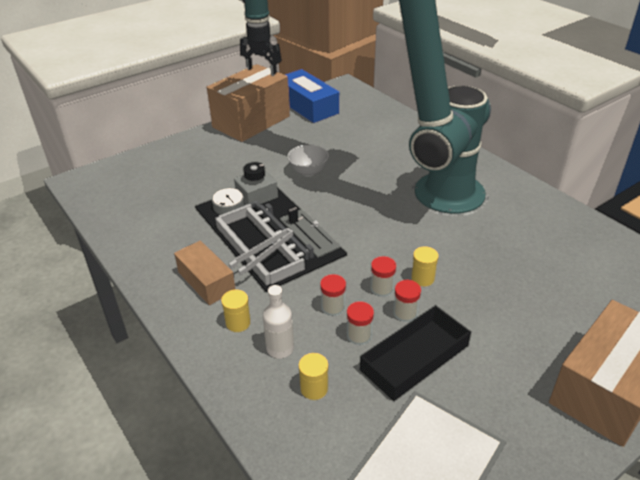

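The top view shows:
- Tongs from (345,165) to (363,240) across the bed.
- Four red-lidded jars at (208,214), (256,218), (200,271) and (243,277). They match the description. The yellow ones at (190,147), (300,135) and (225,324) are look-alikes to leave.
- Tub at (158,242), wheel at (478,258), gauge at (470,222), slider grip at (392,264) and tab at (369,281).

Next is an enlarged crop and measurements.

```bash
cat > h.py <<'E'
import numpy as np, cv2
from workcell import monitor, imaging
from scipy.spatial.transform import Rotation as R
def ray(n,u,v,z):
    p=imaging.camera_params(n); T=np.array(p["T"])
    d=T[:3,:3]@np.array([(u-p["cx"])/p["fx"],(v-p["cy"])/p["fy"],1]); o=T[:3,3]
    return o+d*(z-o[2])/d[2]
def proj(n,P):
    p=imaging.camera_params(n); T=np.array(p["T"]); c=T[:3,:3].T@(np.array(P)-T[:3,3])
    return np.array([p["fx"]*c[0]/c[2]+p["cx"],p["fy"]*c[1]/c[2]+p["cy"]])
def blobs(im,amin=150):  # red lids
    h=cv2.cvtColor(im,cv2.COLOR_BGR2HSV)
    m=(((h[...,0]<6)|(h[...,0]>174))&(h[...,1]>180)&(h[...,2]>90)).astype(np.uint8)
    n,l,s,c=cv2.connectedComponentsWithStats(m)
    return [(c[i].round(1),s[i,4]) for i in range(1,n) if s[i,4]>amin]
def jars():
    im=imaging.read_camera("top")
    return [ray("top",*c,0.081)[:2].round(4) for c,a in blobs(im)]
def crop(n,name,x0,y0,x1,y1,k):
    im=imaging.read_camera(n)[y0:y1,x0:x1]
    cv2.imwrite("pics/"+name,cv2.resize(im,None,fx=k,fy=k,interpolation=cv2.INTER_CUBIC))
def shift(dst,yaw=None):  # tool-frame shift to a world TCP target; 
    s=monitor.read_state(); Rm=R.from_rotvec(s["tcp_rot"])
    print("tcp",s["tool_pos"].round(4),"F",s["wrist_force"].round(1),"w",round(s["width"],3),"t",round(s["time"],2))
    print("tool axes (cols)\n",Rm.as_matrix().round(3))
    return Rm.inv().apply(np.array(dst)-s["tool_pos"]).round(4)
E
python3 - <<'E'
from h import *
im=imaging.read_camera("top")
print(blobs(im),[ray("top",*c,0.085)[:2].round(4) for c,a in blobs(im)])
g=cv2.cvtColor(im,cv2.COLOR_BGR2GRAY)
for nm,(x0,y0,x1,y1) in dict(tub=(120,180,195,300)).items():
    m=(g[y0:y1,x0:x1]<40).astype(np.uint8); c=max(cv2.findContours(m,0,2)[0],key=cv2.contourArea)
    r=cv2.minAreaRect(c); b=cv2.boxPoints(r)+[x0,y0]; print(nm,b.round(1).tolist())
    for z in(0,.05): print(z,[ray("top",*q,z)[:2].round(4).tolist() for q in b])
crop("top","c1.png",300,150,500,300,4)
E
```

```text
[(array([208.8, 213.7]), np.int32(425)), (array([255.9, 217.5]), np.int32(446)), (array([245.9, 273.8]), np.int32(193))] [array([0.5814, 0.2756]), array([0.5744, 0.1657]), array([0.4427, 0.1833])]
tub [[132.6, 290.9], [134.2, 191.3], [184.2, 192.1], [182.6, 291.7]]
0 [[0.4064, 0.4671], [0.6551, 0.483], [0.6552, 0.3576], [0.4068, 0.3457]]
0.05 [[0.4018, 0.4506], [0.6416, 0.4659], [0.6417, 0.345], [0.4023, 0.3336]]
```

View pics/c1.png

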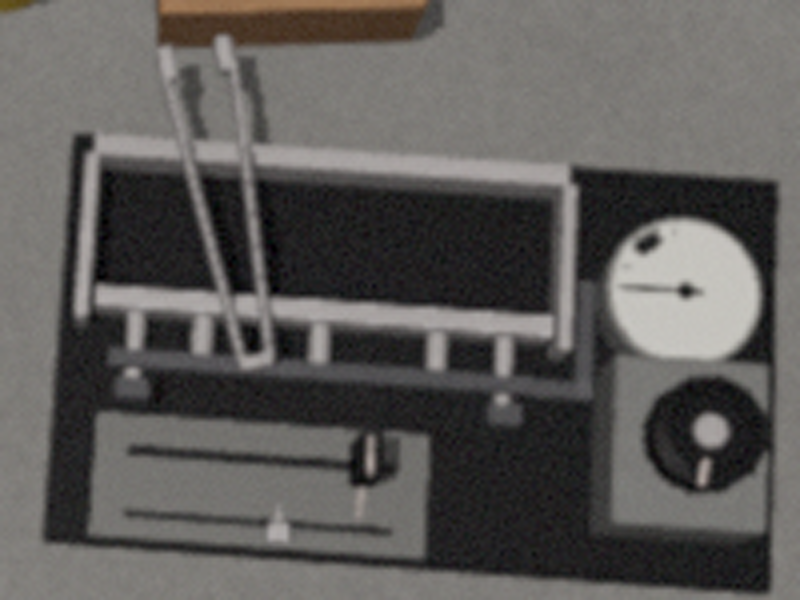

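```bash
sed -i 's/>180)&(h\[...,2\]>90/>150)\&(h[...,2]>50/' h.py
cat >> h.py <<'E'
_w=np.array([ray("top",300+a/4-.4,150+b/4-.4,.012)[:2] for a,b in[(75,135),(778,182),(770,590),(45,540)]])
_s=np.array([(68,158),(68,-278),(-187,-278),(-187,158)])/1e3
_u,_,_v=np.linalg.svd((_s-_s.mean(0)).T@(_w-_w.mean(0))); SR=(_u@_v).T; ST=_w.mean(0)-SR@_s.mean(0)
YAW=np.arctan2(SR[1,0],SR[0,0])
def sw(x,y): return SR@[x,y]+ST   # shaker -> world
def ws(p): return SR.T@(np.array(p)[:2]-ST)
E
python3 - <<'E'
from h import *
print("shaker",ST,YAW,"resid",(_w:=None))
import h
print((h._w-np.array([sw(*s) for s in h._s])).round(4))
for nm,a,b,z in[("tongs closed",257,358,.063),("tip1",165,50,.063),("tip2",223,38,.063),("wheel",709,432,.116),("gauge",685,291,.05),("grip",372,455,.066),("tab",279,508,.023),("tabblock",278,533,.026),("fenceL",95,145,.045),("fenceR",570,180,.045),("barL",95,300,.045),("barR",552,330,.045),("carton",150,0,0)]:
    w=ray("top",300+a/4-.4,150+b/4-.4,z); print(nm,w[:2].round(4),ws(w).round(4))
for (p,q) in blobs(imaging.read_camera("top")): print("jar",p,q,ray("top",*p,.083)[:2].round(4))
E
```

```text
shaker [ 0.60595149 -0.12889635] -0.051581882129683135 resid None
[[-0.0019 -0.0019]
 [-0.0019  0.0016]
 [ 0.0024  0.0024]
 [ 0.0014 -0.0021]]
tongs closed [ 0.5322 -0.0861] [-0.0759  0.039 ]
tip1 [ 0.719  -0.0301] [0.1078 0.1045]
tip2 [ 0.7271 -0.0648] [0.1177 0.0703]
wheel [ 0.4848 -0.3337] [-0.1104 -0.2108]
gauge [ 0.5796 -0.3398] [-0.0154 -0.2119]
grip [ 0.4758 -0.1525] [-0.1288 -0.0303]
tab [ 0.4493 -0.1024] [-0.1578  0.0184]
tabblock [ 0.4341 -0.1016] [-0.1731  0.0184]
fenceL [0.6645 0.0109] [0.0512 0.1426]
fenceR [ 0.6477 -0.2743] [ 0.0491 -0.1431]
barL [0.5689 0.0092] [-0.0441  0.136 ]
barR [ 0.5557 -0.2618] [-0.0434 -0.1353]
carton [ 0.7726 -0.022 ] [0.1609 0.1154]
jar [208.5 214.1] 532 [0.5809 0.2767]
jar [255.5 217.5] 539 [0.5748 0.1669]
jar [199.7 271.2] 574 [0.4469 0.2895]
jar [242.9 276.6] 561 [0.4364 0.1901]
```

```bash
cat >> h.py <<'E'
def to(x,y,z,jaw):
    s=monitor.read_state(); M=R.from_rotvec(s["tcp_rot"]).as_matrix()
    a=jaw-np.arctan2(M[1,1],M[0,1]); a=(a+np.pi/2)%np.pi-np.pi/2
    # level tool: x down, jaw along y
    c=np.arctan2(M[1,1],M[0,1])+a; Y=np.array([np.cos(c),np.sin(c),0]);X=np.array([0,0,-1.])
    G=np.c_[X,Y,np.cross(X,Y)]
    print("t",round(s["time"],2),"tcp",s["tool_pos"].round(4),"q",s["q"].round(2),"F",s["wrist_force"].round(1),"w",round(s["width"],3),"jawdir",round(np.arctan2(M[1,1],M[0,1]),3))
    print("ROW",(M.T@(np.array([x,y,z])-s["tool_pos"])).round(4).tolist(),R.from_matrix(M.T@G).as_rotvec().round(4).tolist())
E
python3 - <<'E'
from h import *
to(.628,-.067,.16,.2+np.pi/2)
to(.628,-.067,.038,.2+np.pi/2)
E
```

```text
t 0.25 tcp [ 0.2651 -0.6204  0.2306] q [-1.2   0.26  1.6   0.    1.27 -0.04] F [0.6 0.1 0.1] w 1.001 jawdir -1.167
ROW [0.0711, -0.3662, -0.5511] [0.2038, 0.0001, 0.0011]
t 0.25 tcp [ 0.2651 -0.6204  0.2306] q [-1.2   0.26  1.6   0.    1.27 -0.04] F [0.6 0.1 0.1] w 1.001 jawdir -1.167
ROW [0.1931, -0.3661, -0.5511] [0.2038, 0.0001, 0.0011]
```

Emit:
jog_arm([
  [0.02,-0.366,-0.551,0.204,0,0,70],
  [0.02,-0.366,-0.551,0.204,0,0,70],
  [0.02,-0.366,-0.551,0.204,0,0,70],
  [0.02,-0.366,-0.551,0.204,0,0,70],
  [0.02,-0.366,-0.551,0.204,0,0,70],
  [0.02,-0.366,-0.551,0.204,0,0,70],
  [0.02,-0.366,-0.551,0.204,0,0,70],
  [0.02,-0.366,-0.551,0.204,0,0,70],
  [0.02,-0.366,-0.551,0.204,0,0,70],
  [0.02,-0.366,-0.551,0.204,0,0,70],
  [0.02,-0.366,-0.551,0.204,0,0,70],
  [0.02,-0.366,-0.551,0.204,0,0,70],
  [0.02,-0.366,-0.551,0.204,0,0,70],
  [0.02,-0.366,-0.551,0.204,0,0,70],
  [0.02,-0.366,-0.551,0.204,0,0,70],
  [0.071,-0.366,-0.551,0.204,0,0,70],
  [0.071,-0.366,-0.551,0.204,0,0,70],
  [0.071,-0.366,-0.551,0.204,0,0,70],
])

```text
time: 2.05
tool_pos: [0.6257, -0.0685, 0.1586]
tcp_rot: [2.113, 0.212, -2.123]
wrist_force: [0.7, -0.7, 1.4]
width: 0.699
```

Run:
```python
from h import *
to(.628,-.067,.038,.2+np.pi/2)
crop("scene","c2.png",190,130,390,280,4)
```

```text
t 2.05 tcp [ 0.6257 -0.0685  0.1586] q [-0.15  0.24  1.78  0.    1.13  1.22] F [ 0.7 -0.7  1.4] w 0.699 jawdir -1.373
ROW [0.1206, -0.0008, -0.0031] [-0.0018, 0.0047, 0.0022]
```

View pics/c2.png

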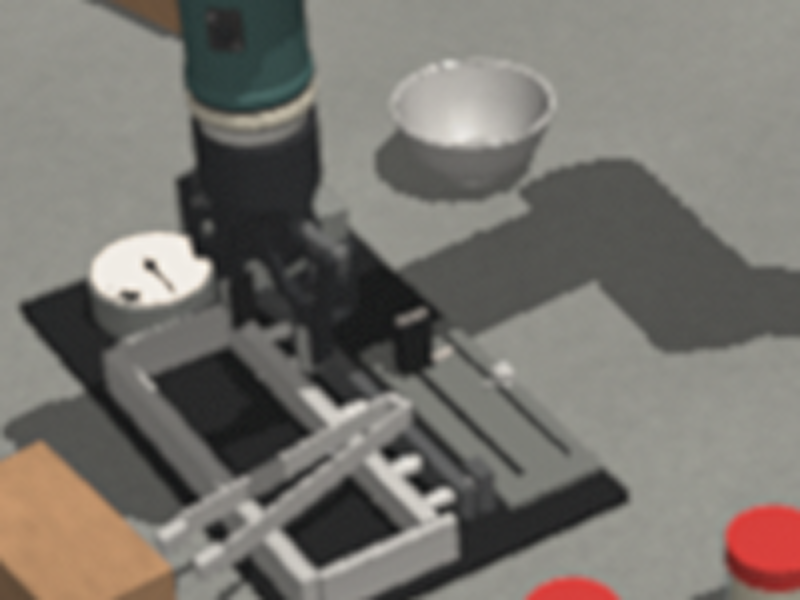

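The scene crop shows the tongs lying from (165,540) to (400,400), with the gripper above their line. I'll grip a little nearer the closed end so the fingers stay clear of the fence.

Emit:
jog_arm([
  [0.06,-0.001,0.009,-0.002,0.005,0.002,70],
  [0.1,-0.001,0.009,-0.002,0.005,0.002,70],
  [0.12,-0.001,0.009,-0.002,0.005,0.002,70],
  [0.12,-0.001,0.009,-0.002,0.005,0.002,70],
  [0.12,-0.001,0.009,-0.002,0.005,0.002,25],
  [0.12,-0.001,0.009,-0.002,0.005,0.002,15],
  [0.12,-0.001,0.009,-0.002,0.005,0.002,15],
  [0.12,-0.001,0.009,-0.002,0.005,0.002,15],
  [0.12,-0.001,0.009,-0.002,0.005,0.002,15],
  [0.12,-0.001,0.009,-0.002,0.005,0.002,15],
  [0.12,-0.001,0.009,-0.002,0.005,0.002,15],
  [0.12,-0.001,0.009,-0.002,0.005,0.002,15],
], force=50)

```text
time: 3.3
tool_pos: [0.6213, -0.07, 0.0445]
tcp_rot: [2.126, 0.21, -2.104]
wrist_force: [-1.5, -0.7, 7.1]
width: 0.371
```

Emit:
jog_arm([
  [-0.04,0,0,0,0,0,15],
  [-0.08,0,0,0,0,0,15],
  [-0.12,0,0,0,0,0,15],
  [-0.14,0,0,0,0,0,15],
  [-0.14,0,0,0,0,0,15],
])

```text
time: 3.8
tool_pos: [0.6233, -0.0703, 0.1909]
tcp_rot: [2.136, 0.207, -2.091]
wrist_force: [1.4, -0.1, -0.6]
width: 0.372
```

Run:
```python
from h import *
to(.516,.405,.18,.055+np.pi/2)
crop("scene","c3.png",190,100,390,250,3)
print(jars())
```

```text
t 3.8 tcp [ 0.6233 -0.0703  0.1909] q [-0.15  0.19  1.77  0.    1.16  1.22] F [ 1.4 -0.1 -0.6] w 0.372 jawdir -1.37
ROW [0.0071, -0.4872, 0.0108] [0.1454, -0.0211, -0.0059]
[array([0.5812, 0.2771]), array([0.575 , 0.1669]), array([0.4471, 0.2899]), array([0.4368, 0.1902])]
```

View pics/c3.png

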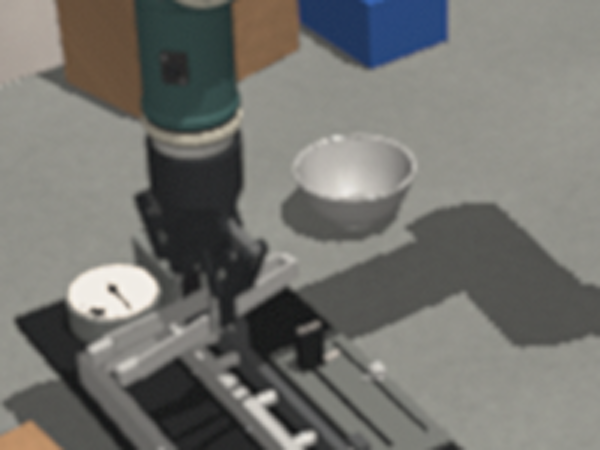

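Emit:
jog_arm([
  [-0.03,-0.01,0.05,0,-0.01,0,15],
  [-0.03,-0.02,0.095,0.05,-0.02,-0.006,15],
  [-0.03,-0.06,0.1,0.1,-0.02,-0.006,15],
  [-0.03,-0.487,0.011,0.145,-0.021,-0.006,15],
  [-0.03,-0.487,0.011,0.145,-0.021,-0.006,15],
  [-0.03,-0.487,0.011,0.145,-0.021,-0.006,15],
  [-0.03,-0.487,0.011,0.145,-0.021,-0.006,15],
  [-0.03,-0.487,0.011,0.145,-0.021,-0.006,15],
  [-0.03,-0.487,0.011,0.145,-0.021,-0.006,15],
  [-0.03,-0.487,0.011,0.145,-0.021,-0.006,15],
  [-0.03,-0.487,0.011,0.145,-0.021,-0.006,15],
  [-0.03,-0.487,0.011,0.145,-0.021,-0.006,15],
  [-0.03,-0.487,0.011,0.145,-0.021,-0.006,15],
  [0.007,-0.487,0.011,0.145,-0.021,-0.006,15],
  [0.007,-0.487,0.011,0.145,-0.021,-0.006,15],
  [0.007,-0.487,0.011,0.145,-0.021,-0.006,15],
])

```text
time: 5.5
tool_pos: [0.5107, 0.4032, 0.173]
tcp_rot: [2.177, 0.058, -2.209]
wrist_force: [-1.4, -0.2, 0.0]
width: 0.369
```

Run:
```python
from h import *
to(.516,.405,.018,.055+np.pi/2)
```

```text
t 5.5 tcp [0.5107 0.4032 0.173 ] q [0.63 0.27 1.71 0.01 1.18 2.14] F [-1.4 -0.2  0. ] w 0.369 jawdir -1.516
ROW [0.1549, -0.0018, -0.0077] [-0.0003, 0.0146, -0.0017]
```

Emit:
jog_arm([
  [0.05,-0.002,-0.008,0,0.015,-0.002,15],
  [0.09,-0.002,-0.008,0,0.015,-0.002,15],
  [0.13,-0.002,-0.008,0,0.015,-0.002,15],
  [0.155,-0.002,-0.008,0,0.015,-0.002,15],
  [0.155,-0.002,-0.008,0,0.015,-0.002,15],
  [0.155,-0.002,-0.008,0,0.015,-0.002,15],
  [0.155,-0.002,-0.008,0,0.015,-0.002,50],
  [0.155,-0.002,-0.008,0,0.015,-0.002,55],
  [0.155,-0.002,-0.008,0,0.015,-0.002,55],
  [0.155,-0.002,-0.008,0,0.015,-0.002,55],
  [0.12,-0.002,-0.008,0,0.015,-0.002,55],
  [0.08,-0.002,-0.008,0,0.015,-0.002,55],
  [0.03,-0.002,-0.008,0,0.015,-0.002,55],
  [0,-0.002,-0.008,0,0.015,-0.002,100],
  [0,-0.002,-0.008,0,0.015,-0.002,100],
])

```text
time: 7.0
tool_pos: [0.5221, 0.4083, 0.1809]
tcp_rot: [2.209, 0.069, -2.185]
wrist_force: [-0.1, 0.8, 0.2]
width: 0.868
```

Run:
```python
from h import *
print(jars(), "sanit",ray("top",247,158,0)[:2])
for k in(-105,-35,35,105): print(k,sw(.004,k/1e3).round(4))
print(YAW)
to(.5812,.2771,.15,YAW)
crop("scene","c4.png",220,200,480,395,3)
```

```text
[array([0.5811, 0.2773]), array([0.5755, 0.1676]), array([0.4469, 0.2899]), array([0.4371, 0.1904])] sanit [0.74662102 0.20460683]
-105 [ 0.6045 -0.234 ]
-35 [ 0.6081 -0.1641]
35 [ 0.6118 -0.0941]
105 [ 0.6154 -0.0242]
-0.051581882129683135
t 7.05 tcp [0.5205 0.4072 0.1773] q [0.63 0.27 1.7  0.   1.17 2.14] F [-0.   0.2 -0.2] w 0.946 jawdir -1.516
ROW [0.0271, 0.1333, -0.0533] [-1.4644, -0.0089, -0.0014]
```

View pics/c4.png

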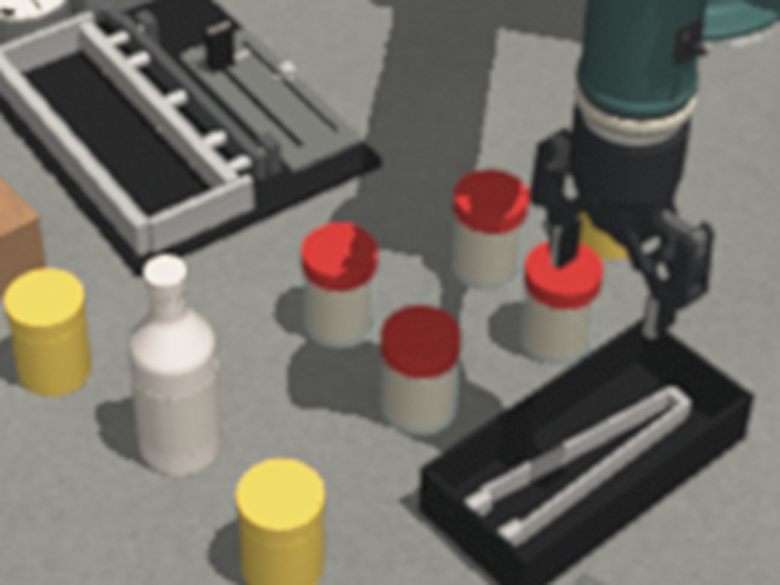

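Tongs lie flat in the tub. Next is jar A, at crop (420,345).

Emit:
jog_arm([
  [0.0,0.133,-0.053,-1.464,-0.009,-0.001,100],
  [0.0,0.133,-0.053,-1.464,-0.009,-0.001,100],
  [0.0,0.133,-0.053,-1.464,-0.009,-0.001,100],
  [0.0,0.133,-0.053,-1.464,-0.009,-0.001,100],
  [0.0,0.133,-0.053,-1.464,-0.009,-0.001,100],
  [0.0,0.133,-0.053,-1.464,-0.009,-0.001,100],
  [0.0,0.133,-0.053,-1.464,-0.009,-0.001,100],
  [0.0,0.133,-0.053,-1.464,-0.009,-0.001,100],
  [0.0,0.133,-0.053,-1.464,-0.009,-0.001,100],
  [0.0,0.133,-0.053,-1.464,-0.009,-0.001,100],
  [0.01,0.133,-0.053,-1.464,-0.009,-0.001,100],
  [0.02,0.133,-0.053,-1.464,-0.009,-0.001,100],
  [0.027,0.133,-0.053,-1.464,-0.009,-0.001,100],
], force=60)

```text
time: 8.4
tool_pos: [0.5778, 0.2756, 0.1443]
tcp_rot: [1.242, 1.185, -1.257]
wrist_force: [-0.3, -0.2, 0.5]
width: 0.999
```

Run:
```python
from h import *
to(.5811,.2773,.055,YAW)
```

```text
t 8.4 tcp [0.5778 0.2756 0.1443] q [ 0.41  0.27  1.76 -0.    1.12  0.46] F [-0.3 -0.2  0.5] w 0.999 jawdir -0.054
ROW [0.0892, 0.0038, -0.0024] [-0.0024, 0.0053, 0.0073]
```

Emit:
jog_arm([
  [0.03,0.004,-0.002,-0.002,0.005,0.007,100],
  [0.06,0.004,-0.002,-0.002,0.005,0.007,100],
  [0.089,0.004,-0.002,-0.002,0.005,0.007,100],
  [0.089,0.004,-0.002,-0.002,0.005,0.007,100],
  [0.089,0.004,-0.002,-0.002,0.005,0.007,60],
  [0.089,0.004,-0.002,-0.002,0.005,0.007,60],
  [0.089,0.004,-0.002,-0.002,0.005,0.007,60],
  [0.089,0.004,-0.002,-0.002,0.005,0.007,60],
  [0.089,0.004,-0.002,-0.002,0.005,0.007,60],
  [0.05,0.004,-0.002,-0.002,0.005,0.007,60],
  [0.01,0.004,-0.002,-0.002,0.005,0.007,60],
  [-0.03,0.004,-0.002,-0.002,0.005,0.007,60],
  [-0.06,0.004,-0.002,-0.002,0.005,0.007,60],
  [-0.06,0.004,-0.002,-0.002,0.005,0.007,60],
  [-0.06,0.004,-0.002,-0.002,0.005,0.007,60],
])

```text
time: 9.9
tool_pos: [0.5823, 0.2776, 0.2042]
tcp_rot: [1.248, 1.184, -1.247]
wrist_force: [-0.1, 0.3, -3.7]
width: 0.706
```

Run:
```python
from h import *
print(jars())
to(*sw(.004,-.105),.2,YAW)
```

```text
[array([0.5752, 0.1678]), array([0.4366, 0.1906])]
t 9.95 tcp [0.5812 0.2771 0.2023] q [ 0.41  0.23  1.7  -0.    1.21  0.46] F [-0.8  0.8 -3.8] w 0.706 jawdir -0.052
ROW [0.003, 0.0499, 0.5092] [-0.0005, 0.0016, 0.0029]
```

Emit:
jog_arm([
  [0.003,0.004,0.04,0,0.002,0.003,60],
  [0.003,0.008,0.08,0,0.002,0.003,60],
  [0.003,0.012,0.12,0,0.002,0.003,60],
  [0.003,0.016,0.16,0,0.002,0.003,60],
  [0.003,0.02,0.2,0,0.002,0.003,60],
  [0.003,0.024,0.24,0,0.002,0.003,60],
  [0.003,0.028,0.28,0,0.002,0.003,60],
  [0.003,0.032,0.32,0,0.002,0.003,60],
  [0.003,0.036,0.36,0,0.002,0.003,60],
  [0.003,0.04,0.4,0,0.002,0.003,60],
  [0.003,0.044,0.44,0,0.002,0.003,60],
  [0.003,0.047,0.475,0,0.002,0.003,60],
  [0.003,0.049,0.5,0,0.002,0.003,60],
  [0.003,0.05,0.509,0,0.002,0.003,60],
  [0.003,0.05,0.509,0,0.002,0.003,60],
  [0.003,0.05,0.509,0,0.002,0.003,60],
  [0.06,0.05,0.509,0,0.002,0.003,60],
  [0.06,0.05,0.509,0,0.002,0.003,60],
  [0.06,0.05,0.509,0,0.002,0.003,60],
])

```text
time: 11.85
tool_pos: [0.6021, -0.2313, 0.1399]
tcp_rot: [1.246, 1.192, -1.249]
wrist_force: [-0.4, -0.2, -3.9]
width: 0.706
```

Run:
```python
from h import *
to(*sw(.004,-.105),.07,YAW)
crop("scene","c5.png",190,130,390,280,3)
```

```text
t 11.85 tcp [ 0.6021 -0.2313  0.1399] q [-0.41  0.28  1.76  0.    1.11 -0.36] F [-0.4 -0.2 -3.9] w 0.706 jawdir -0.051
ROW [0.0698, 0.003, 0.0027] [0.0011, -0.0032, 0.0065]
```

View pics/c5.png

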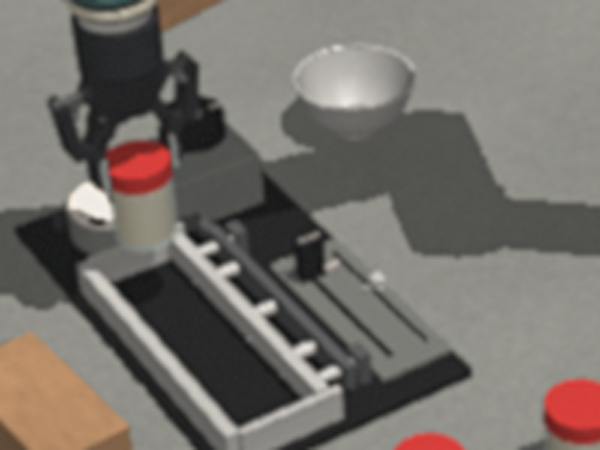

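Jar A is held upright by its lid above the right end of the bed. Lowering it now.

Emit:
jog_arm([
  [0.02,0.003,0.003,0.001,-0.003,0.006,60],
  [0.04,0.003,0.003,0.001,-0.003,0.006,60],
  [0.055,0.003,0.003,0.001,-0.003,0.006,60],
  [0.062,0.003,0.003,0.001,-0.003,0.006,60],
  [0.067,0.003,0.003,0.001,-0.003,0.006,60],
  [0.07,0.003,0.003,0.001,-0.003,0.006,60],
  [0.07,0.003,0.003,0.001,-0.003,0.006,60],
  [0.07,0.003,0.003,0.001,-0.003,0.006,60],
])

```text
time: 12.7
tool_pos: [0.6071, -0.2356, 0.073]
tcp_rot: [1.248, 1.179, -1.245]
wrist_force: [-0.1, 0.8, -3.0]
width: 0.709
```

Emit:
jog_arm([
  [0.003,0,0,0,0,0,60],
  [0.006,0,0,0,0,0,60],
  [0.006,0,0,0,0,0,60],
  [0.006,0,0,0,0,0,60],
])

```text
time: 13.1
tool_pos: [0.6079, -0.2363, 0.069]
tcp_rot: [1.248, 1.177, -1.244]
wrist_force: [-2.6, 0.5, 5.2]
width: 0.706
```

Emit:
jog_arm([
  [0,0,0,0,0,0,80],
  [0,0,0,0,0,0,100],
  [0,0,0,0,0,0,100],
  [0,0,0,0,0,0,100],
  [-0.04,0,0,0,0,0,100],
  [-0.08,0,0,0,0,0,100],
  [-0.1,0,0,0,0,0,100],
  [-0.1,0,0,0,0,0,100],
])

```text
time: 13.9
tool_pos: [0.6101, -0.2371, 0.1739]
tcp_rot: [1.249, 1.169, -1.239]
wrist_force: [0.8, -0.5, -0.2]
width: 0.999
```

```bash
cat >> h.py <<'E'
def look():
    im=imaging.read_camera("top")
    for p,a in blobs(im,60):
        t,b=ray("top",*p,.083),ray("top",*p,.095); print("jar",p,a,"table",t[:2].round(4),"bedframe",ws(b).round(4))
E
python3 - <<'E'
from h import *
look()
to(.5753,.1677,.15,YAW)
E
```

```text
jar [255.5 217.6] 533 table [0.5746 0.1669] bedframe [-0.0492  0.2922]
jar [199.7 271.3] 569 table [0.4466 0.2894] bedframe [-0.1821  0.4069]
jar [242.9 276.5] 559 table [0.4366 0.1901] bedframe [-0.1869  0.3081]
t 13.95 tcp [ 0.6086 -0.2365  0.1711] q [-0.41  0.26  1.73 -0.    1.15 -0.36] F [-0.   0.5  0.4] w 1.0 jawdir -0.052
ROW [0.0187, -0.0544, -0.402] [-0.0001, 0.0044, -0.0108]
```

Now jar B: move over it, descend and grip in one call, with the first rows kept high.

Emit:
jog_arm([
  [0,-0.006,-0.045,0,0.004,-0.011,100],
  [0,-0.012,-0.09,0,0.004,-0.011,100],
  [0,-0.018,-0.135,0,0.004,-0.011,100],
  [0,-0.024,-0.18,0,0.004,-0.011,100],
  [0,-0.03,-0.225,0,0.004,-0.011,100],
  [0,-0.036,-0.27,0,0.004,-0.011,100],
  [0,-0.042,-0.315,0,0.004,-0.011,100],
  [0.01,-0.048,-0.36,0,0.004,-0.011,100],
  [0.015,-0.053,-0.39,0,0.004,-0.011,100],
  [0.019,-0.055,-0.402,0,0.004,-0.011,100],
  [0.019,-0.055,-0.402,0,0.004,-0.011,100],
  [0.019,-0.055,-0.402,0,0.004,-0.011,100],
  [0.019,-0.055,-0.402,0,0.004,-0.011,100],
])

```text
time: 15.25
tool_pos: [0.5749, 0.1662, 0.1496]
tcp_rot: [1.247, 1.183, -1.249]
wrist_force: [0.0, 0.2, 0.1]
width: 1.0
```

Run:
```python
from h import *
look()
to(.575,.1673,.055,YAW)
```

```text
jar [429.5 205.9] 565 table [ 0.6097 -0.2367] bedframe [ 0.0061 -0.1054]
jar [195.6 273.1] 352 table [0.4423 0.2986] bedframe [-0.1868  0.4157]
t 15.3 tcp [0.5751 0.1662 0.1499] q [ 0.24  0.18  1.86 -0.    1.1   0.29] F [-1.3 -0.4  0.2] w 1.0 jawdir -0.053
ROW [0.0949, -0.0002, -0.0011] [-0.0019, 0.0007, -0.0001]
```

Emit:
jog_arm([
  [0.03,0,-0.001,-0.002,0,0,100],
  [0.06,0,-0.001,-0.002,0,0,100],
  [0.095,0,-0.001,-0.002,0,0,100],
  [0.095,0,-0.001,-0.002,0,0,100],
  [0.095,0,-0.001,-0.002,0,0,60],
  [0.095,0,-0.001,-0.002,0,0,60],
  [0.095,0,-0.001,-0.002,0,0,60],
  [0.095,0,-0.001,-0.002,0,0,60],
  [0.095,0,-0.001,-0.002,0,0,60],
  [0.055,0,-0.001,-0.002,0,0,60],
  [0.015,0,-0.001,-0.002,0,0,60],
  [-0.025,0,-0.001,-0.002,0,0,60],
  [-0.05,0,-0.001,-0.002,0,0,60],
  [-0.05,0,-0.001,-0.002,0,0,60],
  [-0.05,0,-0.001,-0.002,0,0,60],
])

```text
time: 16.8
tool_pos: [0.5748, 0.1673, 0.1994]
tcp_rot: [1.246, 1.184, -1.247]
wrist_force: [-1.3, 0.2, -3.2]
width: 0.706
```

Run:
```python
from h import *
to(*sw(.004,-.034),.2,YAW)
```

```text
t 16.8 tcp [0.5748 0.1673 0.1994] q [ 0.24  0.14  1.81 -0.    1.19  0.29] F [-1.3  0.2 -3.2] w 0.706 jawdir -0.051
ROW [-0.0004, 0.0503, 0.3282] [0.0002, 0.0007, 0.0]
```

Emit:
jog_arm([
  [0,0.006,0.04,0,0,0,60],
  [0,0.012,0.08,0,0,0,60],
  [0,0.018,0.12,0,0,0,60],
  [0,0.024,0.16,0,0,0,60],
  [0,0.03,0.2,0,0,0,60],
  [0,0.036,0.24,0,0,0,60],
  [0,0.042,0.28,0,0,0,60],
  [0,0.048,0.31,0,0,0,60],
  [0,0.05,0.328,0,0,0,60],
  [0,0.05,0.328,0,0,0,60],
  [0,0.05,0.328,0,0,0,60],
  [0.03,0.05,0.328,0,0,0,60],
  [0.06,0.05,0.328,0,0,0,60],
  [0.06,0.05,0.328,0,0,0,60],
  [0.06,0.05,0.328,0,0,0,60],
])

```text
time: 18.3
tool_pos: [0.607, -0.1612, 0.1387]
tcp_rot: [1.245, 1.188, -1.248]
wrist_force: [0.2, -0.9, -2.6]
width: 0.707
```

Run:
```python
from h import *
to(*sw(.004,-.034),.068,YAW)
```

```text
t 18.3 tcp [ 0.607  -0.1612  0.1387] q [-0.3   0.25  1.8  -0.    1.1  -0.25] F [ 0.2 -0.9 -2.6] w 0.707 jawdir -0.05
ROW [0.0707, 0.0015, 0.0018] [0.0018, -0.0003, 0.0027]
```

Emit:
jog_arm([
  [0.02,0.001,0.002,0.002,0,0.003,60],
  [0.04,0.001,0.002,0.002,0,0.003,60],
  [0.055,0.001,0.002,0.002,0,0.003,60],
  [0.063,0.001,0.002,0.002,0,0.003,60],
  [0.068,0.001,0.002,0.002,0,0.003,60],
  [0.071,0.001,0.002,0.002,0,0.003,60],
  [0.073,0.001,0.002,0.002,0,0.003,60],
  [0.073,0.001,0.002,0.002,0,0.003,60],
  [0.073,0.001,0.002,0.002,0,0.003,80],
  [0.073,0.001,0.002,0.002,0,0.003,100],
  [0.073,0.001,0.002,0.002,0,0.003,100],
  [0.073,0.001,0.002,0.002,0,0.003,100],
  [0.04,0.001,0.002,0.002,0,0.003,100],
  [0,0.001,0.002,0.002,0,0.003,100],
  [-0.03,0.001,0.002,0.002,0,0.003,100],
  [-0.03,0.001,0.002,0.002,0,0.003,100],
])

```text
time: 19.9
tool_pos: [0.6119, -0.1645, 0.175]
tcp_rot: [1.25, 1.175, -1.241]
wrist_force: [1.5, -0.5, -0.2]
width: 1.003
```

Run:
```python
from h import *
look()
to(.4366,.1903,.15,YAW)
```

```text
jar [431.4 199.6] 233 table [ 0.6248 -0.2413] bedframe [ 0.0214 -0.1092]
jar [199.6 271.3] 572 table [0.4466 0.2897] bedframe [-0.1821  0.4071]
jar [242.9 276.5] 564 table [0.4366 0.1901] bedframe [-0.1869  0.3081]
t 19.95 tcp [ 0.6103 -0.164   0.1721] q [-0.3   0.22  1.77  0.    1.15 -0.25] F [-0.8  0.   0.6] w 1.004 jawdir -0.052
ROW [0.0204, -0.1919, -0.3449] [-0.0002, 0.0013, -0.0065]
```

Next is jar D.

Emit:
jog_arm([
  [0,-0.02,-0.04,0,0.001,-0.006,100],
  [0,-0.042,-0.08,0,0.001,-0.006,100],
  [0,-0.065,-0.12,0,0.001,-0.006,100],
  [0,-0.088,-0.16,0,0.001,-0.006,100],
  [0,-0.11,-0.2,0,0.001,-0.006,100],
  [0,-0.13,-0.24,0,0.001,-0.006,100],
  [0,-0.15,-0.28,0,0.001,-0.006,100],
  [0,-0.17,-0.31,0,0.001,-0.006,100],
  [0.01,-0.186,-0.335,0,0.001,-0.006,100],
  [0.02,-0.192,-0.345,0,0.001,-0.006,100],
  [0.02,-0.192,-0.345,0,0.001,-0.006,100],
  [0.02,-0.192,-0.345,0,0.001,-0.006,100],
  [0.02,-0.192,-0.345,0,0.001,-0.006,100],
])

```text
time: 21.25
tool_pos: [0.4373, 0.1895, 0.1504]
tcp_rot: [1.248, 1.183, -1.248]
wrist_force: [-0.1, -0.1, 0.0]
width: 1.006
```

Run:
```python
from h import *
look()
to(.4367,.1903,.055,YAW)
```

```text
jar [398.2 205.5] 591 table [ 0.6093 -0.1641] bedframe [ 0.0021 -0.0336]
jar [429.5 205.8] 565 table [ 0.6099 -0.2367] bedframe [ 0.0064 -0.1054]
jar [202.  278.1] 189 table [0.4312 0.2833] bedframe [-0.1971  0.4   ]
jar [242.9 284.1] 69 table [0.4193 0.1894] bedframe [-0.2041  0.3065]
t 21.3 tcp [0.4375 0.1895 0.1507] q [ 0.36 -0.05  2.1  -0.    1.09  0.41] F [ 1.   0.1 -0.2] w 1.004 jawdir -0.053
ROW [0.0957, -0.0009, -0.0008] [-0.0018, 0.0004, -0.0011]
```

Emit:
jog_arm([
  [0.03,-0.001,-0.001,-0.002,0,0,100],
  [0.06,-0.001,-0.001,-0.002,0,0,100],
  [0.096,-0.001,-0.001,-0.002,0,0,100],
  [0.096,-0.001,-0.001,-0.002,0,0,100],
  [0.096,-0.001,-0.001,-0.002,0,0,60],
  [0.096,-0.001,-0.001,-0.002,0,0,60],
  [0.096,-0.001,-0.001,-0.002,0,0,60],
  [0.096,-0.001,-0.001,-0.002,0,0,60],
  [0.096,-0.001,-0.001,-0.002,0,0,60],
  [0.055,-0.001,-0.001,-0.002,0,0,60],
  [0.015,-0.001,-0.001,-0.002,0,0,60],
  [-0.025,-0.001,-0.001,-0.002,0,0,60],
  [-0.05,-0.001,-0.001,-0.002,0,0,60],
  [-0.05,-0.001,-0.001,-0.002,0,0,60],
  [-0.05,-0.001,-0.001,-0.002,0,0,60],
])

```text
time: 22.8
tool_pos: [0.4362, 0.1906, 0.2002]
tcp_rot: [1.247, 1.183, -1.246]
wrist_force: [-0.5, -0.5, -3.3]
width: 0.706
```

Run:
```python
from h import *
to(*sw(.005,.036),.2,YAW)
```

```text
t 22.8 tcp [0.4362 0.1906 0.2002] q [ 0.36 -0.1   2.05 -0.    1.19  0.41] F [-0.5 -0.5 -3.3] w 0.706 jawdir -0.051
ROW [0.0006, 0.1909, 0.2743] [0.0003, 0.0003, -0.0014]
```

Emit:
jog_arm([
  [0,0.025,0.035,0,0,-0.001,60],
  [0,0.05,0.07,0,0,-0.001,60],
  [0,0.075,0.105,0,0,-0.001,60],
  [0,0.1,0.14,0,0,-0.001,60],
  [0,0.125,0.175,0,0,-0.001,60],
  [0,0.15,0.21,0,0,-0.001,60],
  [0,0.175,0.245,0,0,-0.001,60],
  [0,0.19,0.27,0,0,-0.001,60],
  [0,0.191,0.274,0,0,-0.001,60],
  [0,0.191,0.274,0,0,-0.001,60],
  [0,0.191,0.274,0,0,-0.001,60],
  [0.03,0.191,0.274,0,0,-0.001,60],
  [0.06,0.191,0.274,0,0,-0.001,60],
  [0.06,0.191,0.274,0,0,-0.001,60],
  [0.06,0.191,0.274,0,0,-0.001,60],
])

```text
time: 24.3
tool_pos: [0.6117, -0.0916, 0.1398]
tcp_rot: [1.245, 1.187, -1.247]
wrist_force: [0.6, 0.0, -2.9]
width: 0.708
```

Run:
```python
from h import *
look()
to(*sw(.005,.036),.068,YAW)
```

```text
jar [395.1 198.2] 156 table [ 0.6267 -0.157 ] bedframe [ 0.0189 -0.0256]
jar [429.7 205.8] 549 table [ 0.6099 -0.2371] bedframe [ 0.0064 -0.1058]
jar [199.7 271.3] 571 table [0.4466 0.2894] bedframe [-0.1821  0.4069]
t 24.35 tcp [ 0.6132 -0.092   0.1415] q [-0.19  0.23  1.82 -0.    1.09 -0.14] F [ 0.1 -0.8 -2.6] w 0.707 jawdir -0.05
ROW [0.0735, -0.0004, 0.0012] [0.0015, 0.0002, -0.0011]
```

Emit:
jog_arm([
  [0.02,0,0.001,0.001,0,0,60],
  [0.04,0,0.001,0.001,0,0,60],
  [0.057,0,0.001,0.001,0,0,60],
  [0.065,0,0.001,0.001,0,0,60],
  [0.07,0,0.001,0.001,0,0,60],
  [0.073,0,0.001,0.001,0,0,60],
  [0.075,0,0.001,0.001,0,0,60],
  [0.075,0,0.001,0.001,0,0,60],
  [0.075,0,0.001,0.001,0,0,80],
  [0.075,0,0.001,0.001,0,0,100],
  [0.075,0,0.001,0.001,0,0,100],
  [0.075,0,0.001,0.001,0,0,100],
  [0.04,0,0.001,0.001,0,0,100],
  [0,0,0.001,0.001,0,0,100],
  [-0.03,0,0.001,0.001,0,0,100],
  [-0.03,0,0.001,0.001,0,0,100],
])

```text
time: 25.95
tool_pos: [0.6171, -0.0938, 0.1779]
tcp_rot: [1.251, 1.174, -1.239]
wrist_force: [1.1, 0.1, 0.9]
width: 0.998
```

Run:
```python
from h import *
look()
to(.4467,.2896,.15,YAW)
```

```text
jar [396.3 198. ] 157 table [ 0.6272 -0.1598] bedframe [ 0.0196 -0.0284]
jar [431.1 205.8] 499 table [ 0.61   -0.2404] bedframe [ 0.0066 -0.109 ]
jar [199.7 271.2] 571 table [0.4469 0.2895] bedframe [-0.1818  0.4069]
t 26.0 tcp [ 0.6154 -0.0935  0.1749] q [-0.19  0.2   1.79 -0.    1.15 -0.14] F [-0.5 -0.8 -0.2] w 1.002 jawdir -0.051
ROW [0.023, -0.1883, -0.374] [0.0005, 0.0012, -0.0076]
```

Emit:
jog_arm([
  [0,-0.02,-0.04,0,0.001,-0.007,100],
  [0,-0.04,-0.08,0,0.001,-0.007,100],
  [0,-0.06,-0.12,0,0.001,-0.007,100],
  [0,-0.08,-0.16,0,0.001,-0.007,100],
  [0,-0.1,-0.2,0,0.001,-0.007,100],
  [0,-0.12,-0.24,0,0.001,-0.007,100],
  [0,-0.14,-0.28,0,0.001,-0.007,100],
  [0,-0.16,-0.32,0,0.001,-0.007,100],
  [0.01,-0.18,-0.36,0,0.001,-0.007,100],
  [0.023,-0.188,-0.374,0,0.001,-0.007,100],
  [0.023,-0.188,-0.374,0,0.001,-0.007,100],
  [0.023,-0.188,-0.374,0,0.001,-0.007,100],
  [0.023,-0.188,-0.374,0,0.001,-0.007,100],
])

```text
time: 27.3
tool_pos: [0.4473, 0.2887, 0.1498]
tcp_rot: [1.247, 1.183, -1.247]
wrist_force: [-0.0, 0.3, -0.1]
width: 0.995
```

Run:
```python
from h import *
look()
to(.4468,.2896,.055,YAW)
```

```text
jar [367.9 202.6] 578 table [ 0.615  -0.0937] bedframe [0.0041 0.0364]
jar [398.1 205.5] 591 table [ 0.6093 -0.1638] bedframe [ 0.0021 -0.0333]
jar [429.5 205.9] 565 table [ 0.6097 -0.2367] bedframe [ 0.0061 -0.1054]
jar [206.4 267.7] 201 table [0.4552 0.2746] bedframe [-0.1728  0.3926]
t 27.35 tcp [0.4476 0.2887 0.1501] q [ 0.53  0.06  1.99 -0.    1.09  0.58] F [ 0.3 -0.3  0.7] w 1.001 jawdir -0.052
ROW [0.0951, -0.001, -0.0009] [-0.0009, 0.0004, -0.0009]
```

Emit:
jog_arm([
  [0.03,-0.001,-0.001,-0.001,0,0,100],
  [0.06,-0.001,-0.001,-0.001,0,0,100],
  [0.095,-0.001,-0.001,-0.001,0,0,100],
  [0.095,-0.001,-0.001,-0.001,0,0,100],
  [0.095,-0.001,-0.001,-0.001,0,0,60],
  [0.095,-0.001,-0.001,-0.001,0,0,60],
  [0.095,-0.001,-0.001,-0.001,0,0,60],
  [0.095,-0.001,-0.001,-0.001,0,0,60],
  [0.095,-0.001,-0.001,-0.001,0,0,60],
  [0.055,-0.001,-0.001,-0.001,0,0,60],
  [0.015,-0.001,-0.001,-0.001,0,0,60],
  [-0.025,-0.001,-0.001,-0.001,0,0,60],
  [-0.05,-0.001,-0.001,-0.001,0,0,60],
  [-0.05,-0.001,-0.001,-0.001,0,0,60],
  [-0.05,-0.001,-0.001,-0.001,0,0,60],
])

```text
time: 28.85
tool_pos: [0.4463, 0.2896, 0.1997]
tcp_rot: [1.247, 1.184, -1.246]
wrist_force: [0.1, -0.8, -4.2]
width: 0.71
```

Run:
```python
from h import *
to(*sw(.004,.106),.2,YAW)
```

```text
t 28.85 tcp [0.4463 0.2896 0.1997] q [ 0.53  0.02  1.94 -0.    1.18  0.58] F [ 0.1 -0.8 -4.2] w 0.71 jawdir -0.051
ROW [-0.0, 0.185, 0.3038] [0.0003, 0.0003, -0.0009]
```

Emit:
jog_arm([
  [0,0.022,0.037,0,0,-0.001,60],
  [0,0.044,0.074,0,0,-0.001,60],
  [0,0.066,0.111,0,0,-0.001,60],
  [0,0.088,0.148,0,0,-0.001,60],
  [0,0.11,0.185,0,0,-0.001,60],
  [0,0.132,0.222,0,0,-0.001,60],
  [0,0.154,0.259,0,0,-0.001,60],
  [0,0.176,0.29,0,0,-0.001,60],
  [0,0.185,0.304,0,0,-0.001,60],
  [0,0.185,0.304,0,0,-0.001,60],
  [0,0.185,0.304,0,0,-0.001,60],
  [0.03,0.185,0.304,0,0,-0.001,60],
  [0.06,0.185,0.304,0,0,-0.001,60],
  [0.06,0.185,0.304,0,0,-0.001,60],
  [0.06,0.185,0.304,0,0,-0.001,60],
])

```text
time: 30.35
tool_pos: [0.6139, -0.0221, 0.1389]
tcp_rot: [1.244, 1.188, -1.248]
wrist_force: [0.4, 0.1, -2.3]
width: 0.701
```

Run:
```python
from h import *
look()
to(*sw(.004,.106),.068,YAW)
```

```text
jar [360.1 196.1] 77 table [ 0.6303 -0.0754] bedframe [0.0184 0.0552]
jar [398.1 205.5] 587 table [ 0.6093 -0.1638] bedframe [ 0.0021 -0.0333]
jar [429.6 205.8] 559 table [ 0.6099 -0.2369] bedframe [ 0.0064 -0.1056]
t 30.4 tcp [ 0.6155 -0.0224  0.1406] q [-0.08  0.22  1.83 -0.    1.09 -0.03] F [-0.3  0.  -3.2] w 0.71 jawdir -0.05
ROW [0.0726, -0.0, 0.0008] [0.0016, 0.0002, -0.0002]
```

Emit:
jog_arm([
  [0.02,0,0.001,0.001,0,0,60],
  [0.04,0,0.001,0.001,0,0,60],
  [0.056,0,0.001,0.001,0,0,60],
  [0.064,0,0.001,0.001,0,0,60],
  [0.069,0,0.001,0.001,0,0,60],
  [0.072,0,0.001,0.001,0,0,60],
  [0.075,0,0.001,0.001,0,0,60],
  [0.075,0,0.001,0.001,0,0,60],
  [0.075,0,0.001,0.001,0,0,80],
  [0.075,0,0.001,0.001,0,0,100],
  [0.075,0,0.001,0.001,0,0,100],
  [0.075,0,0.001,0.001,0,0,100],
  [0.04,0,0.001,0.001,0,0,100],
  [0,0,0.001,0.001,0,0,100],
  [-0.03,0,0.001,0.001,0,0,100],
  [-0.03,0,0.001,0.001,0,0,100],
])

```text
time: 32.0
tool_pos: [0.6195, -0.0237, 0.1767]
tcp_rot: [1.251, 1.176, -1.239]
wrist_force: [0.5, -1.1, 0.8]
width: 0.999
```

Run:
```python
from h import *
look()
s=monitor.read_state(); q1=np.arctan2(-.3337,.4848); print("q1w",q1)
to(.4848,-.3337,.17,q1+2.3)
to(.4848,-.3337,.17,YAW)
```

```text
jar [360.9 195.8] 85 table [ 0.6311 -0.0773] bedframe [0.0192 0.0534]
jar [398.2 205.4] 599 table [ 0.6096 -0.1641] bedframe [ 0.0023 -0.0335]
jar [429.6 205.8] 565 table [ 0.6099 -0.2369] bedframe [ 0.0064 -0.1056]
q1w -0.6028473985813314
t 32.05 tcp [ 0.6178 -0.0237  0.1739] q [-0.08  0.19  1.8  -0.    1.14 -0.03] F [-0.   0.3 -0.4] w 0.997 jawdir -0.051
ROW [0.0033, -0.117, 0.3164] [1.3934, -0.0043, -0.0057]
t 32.05 tcp [ 0.6178 -0.0237  0.1739] q [-0.08  0.19  1.8  -0.    1.14 -0.03] F [-0.   0.3 -0.4] w 0.997 jawdir -0.051
ROW [0.0033, -0.117, 0.3164] [0.0005, 0.0003, -0.0065]
```

Emit:
jog_arm([
  [-0.01,0,0.03,-0.15,0,-0.006,100],
  [-0.01,-0.02,0.06,-0.3,0,-0.006,100],
  [-0.01,-0.03,0.09,-0.45,0,-0.006,100],
  [-0.01,-0.045,0.12,-0.6,0,-0.006,100],
  [-0.01,-0.06,0.15,-0.75,0,-0.006,100],
  [-0.01,-0.07,0.18,-0.9,0,-0.006,100],
  [-0.01,-0.08,0.21,-1.05,0,-0.006,100],
  [-0.01,-0.09,0.24,-1.2,0,-0.006,100],
  [0,-0.1,0.27,-1.35,0,-0.006,100],
  [0,-0.11,0.3,-1.5,0,-0.006,100],
  [0,-0.117,0.316,-1.65,0,-0.006,100],
  [0,-0.117,0.316,-1.75,0,-0.006,100],
  [0,-0.117,0.316,-1.75,0,-0.006,100],
  [0,-0.117,0.316,-1.75,0,-0.006,100],
  [0,-0.117,0.316,-1.75,0,-0.006,100],
])

```text
time: 33.55
tool_pos: [0.4846, -0.3326, 0.1724]
tcp_rot: [-0.103, 1.567, 0.097]
wrist_force: [0.1, -0.3, -0.4]
width: 0.999
```

Run:
```python
from h import *
look()
w=sw(-.110,-.2115);print(w)
to(*w,.085,-.603+2.3)
crop("scene","c6.png",190,130,350,250,5)
```

```text
jar [337.8 201.3] 572 table [ 0.6169 -0.0236] bedframe [0.0024 0.1058]
jar [367.9 202.7] 580 table [ 0.6148 -0.0937] bedframe [0.0039 0.0364]
jar [398.2 205.5] 590 table [ 0.6093 -0.1641] bedframe [ 0.0021 -0.0336]
jar [429.5 205.9] 567 table [ 0.6097 -0.2367] bedframe [ 0.0061 -0.1054]
[ 0.48519307 -0.33444355]
t 33.6 tcp [ 0.4848 -0.3326  0.1727] q [-0.64  0.14  1.86 -0.    1.13 -2.34] F [-1.  -0.1  0.5] w 1.002 jawdir 1.698
ROW [0.0877, -0.0015, 0.0] [0.0014, 0.0017, 0.0042]
```

View pics/c6.png

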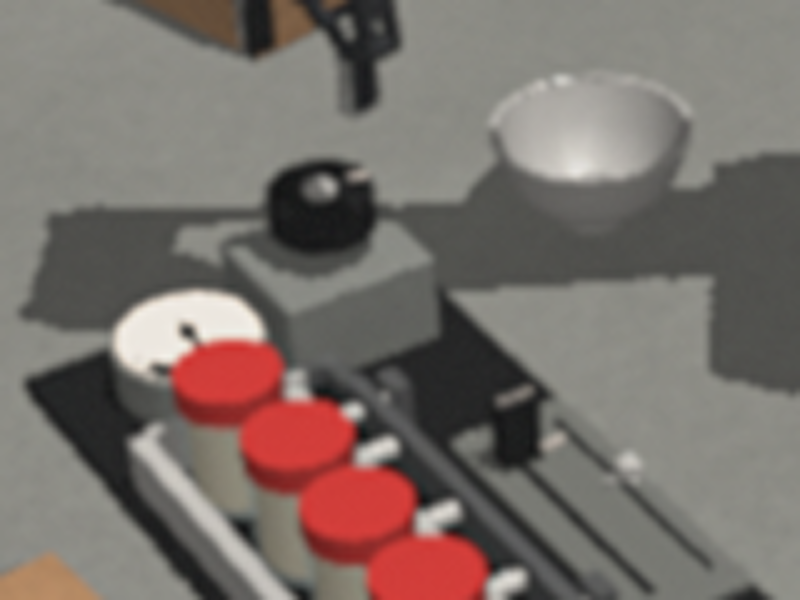

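All four jars stand in the bed. The wheel is at crop (320,200), with its white mark to the right. Descending to grip the wheel.

Emit:
jog_arm([
  [0.04,-0.001,0,0,0.002,0.004,100],
  [0.075,-0.001,0,0,0.002,0.004,100],
  [0.088,-0.001,0,0,0.002,0.004,100],
  [0.088,-0.001,0,0,0.002,0.004,100],
  [0.088,-0.001,0,0,0.002,0.004,100],
  [0.088,-0.001,0,0,0.002,0.004,50],
  [0.088,-0.001,0,0,0.002,0.004,50],
  [0.088,-0.001,0,0,0.002,0.004,50],
  [0.088,-0.001,0,0,0.002,0.004,50],
  [0.088,-0.001,0,0,0.002,0.004,50],
], force=80)

```text
time: 34.65
tool_pos: [0.4864, -0.3329, 0.0881]
tcp_rot: [-0.099, 1.566, 0.1]
wrist_force: [-1.5, 7.3, 9.0]
width: 0.726
```

Run:
```python
from h import *
to(*sw(-.110,-.2115),.085,-.603+2.3)
```

```text
t 34.65 tcp [ 0.4864 -0.3329  0.0881] q [-0.64  0.23  1.93  0.    0.98 -2.34] F [-1.5  7.3  9. ] w 0.726 jawdir 1.698
ROW [0.0031, -0.0013, -0.0014] [0.0008, 0.0024, -0.0008]
```

Emit:
jog_arm([
  [0,0,0,0.12,0,0,50],
  [0,0,0,0.24,0,0,50],
  [0,0,0,0.36,0,0,50],
  [0,0,0,0.48,0,0,50],
  [0,0,0,0.6,0,0,50],
  [0,0,0,0.72,0,0,50],
  [0,0,0,0.84,0,0,50],
  [0,0,0,0.96,0,0,50],
  [0,0,0,1.08,0,0,50],
  [0,0,0,1.2,0,0,50],
  [0,0,0,1.32,0,0,50],
  [0,0,0,1.44,0,0,50],
  [0,0,0,1.56,0,0,50],
  [0,0,0,1.68,0,0,50],
  [0,0,0,1.8,0,0,50],
  [0,0,0,1.92,0,0,50],
  [0,0,0,2.0,0,0,50],
  [0,0,0,2.0,0,0,50],
])

```text
time: 36.45
tool_pos: [0.4844, -0.3346, 0.0882]
tcp_rot: [1.428, 1.049, -1.431]
wrist_force: [-5.9, -5.7, -4.9]
width: 0.721
```

Run:
```python
from h import *
to(*sw(-.110,-.2115),.085,-.603+2.3)
print(monitor.read_state()["torque"])
crop("top","c7.png",300,150,500,300,4)
```

```text
t 36.45 tcp [ 0.4844 -0.3346  0.0882] q [-0.65  0.23  1.93 -0.    0.98 -0.34] F [-5.9 -5.7 -4.9] w 0.721 jawdir -0.304
ROW [0.0032, 0.0007, -0.0004] [1.1409, 0.0018, -0.0007]
[-1.0401801   0.88060418 -0.2715348 ]
```

View pics/c7.png

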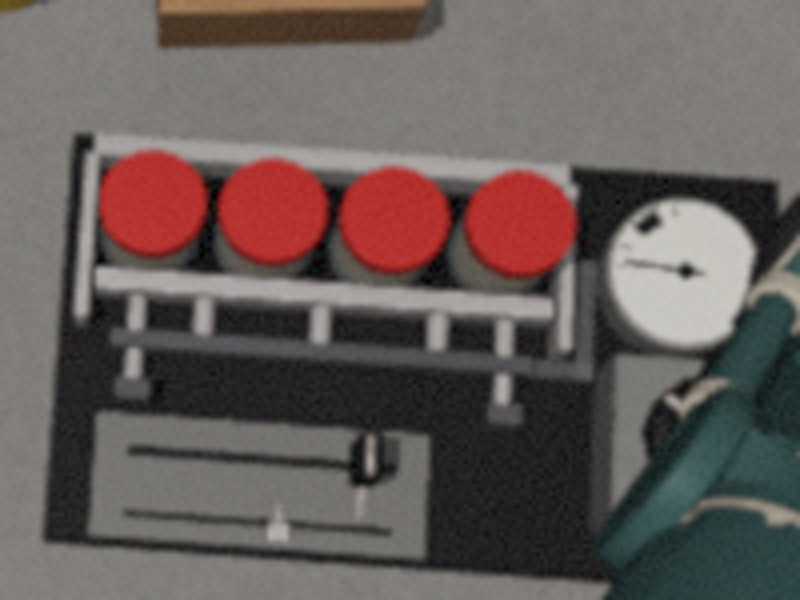

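The bar advanced about 10 mm and the turning torque of 0.27 N m matches a free bar. The needle is at rest. I'll continue winding.

Emit:
jog_arm([
  [0,0,0,0.1,0,0,50],
  [0,0,0,0.2,0,0,50],
  [0,0,0,0.3,0,0,50],
  [0,0,0,0.4,0,0,50],
  [0,0,0,0.5,0,0,50],
  [0,0,0,0.6,0,0,50],
  [0,0,0,0.7,0,0,50],
  [0,0,0,0.8,0,0,50],
  [0,0,0,0.9,0,0,50],
  [0,0,0,1.0,0,0,50],
  [0,0,0,1.1,0,0,50],
  [0,0,0,1.2,0,0,50],
  [0,0,0,1.3,0,0,50],
  [0,0,0,1.4,0,0,50],
  [0,0,0,1.5,0,0,50],
  [0,0,0,1.6,0,0,50],
  [0,0,0,1.7,0,0,50],
  [0,0,0,1.8,0,0,50],
  [0,0,0,1.8,0,0,50],
])

```text
time: 38.4
tool_pos: [0.4833, -0.3323, 0.0882]
tcp_rot: [-1.916, 0.524, 1.923]
wrist_force: [-2.5, 6.3, -1.5]
width: 0.72
```

Run:
```python
from h import *
to(*sw(-.110,-.2115),.085,-.603+2.3)
print(monitor.read_state()["torque"])
look()
crop("top","c8.png",380,170,500,260,6)
```

```text
t 38.4 tcp [ 0.4833 -0.3323  0.0882] q [-0.64  0.23  1.93  0.    0.99  1.46] F [-2.5  6.3 -1.5] w 0.72 jawdir -2.105
ROW [0.0032, 0.0009, -0.0027] [-0.6606, 0.0037, 0.0019]
[ 0.80912948  0.37669297 -0.22614878]
jar [338.1 196.7] 562 table [ 0.628  -0.0241] bedframe [0.0134 0.1059]
jar [368.1 198.7] 566 table [ 0.6244 -0.0941] bedframe [0.0134 0.0364]
jar [398.4 200.9] 571 table [ 0.6204 -0.1646] bedframe [ 0.013  -0.0335]
jar [429.7 202.9] 564 table [ 0.6169 -0.2372] bedframe [ 0.0133 -0.1056]
```

View pics/c8.png

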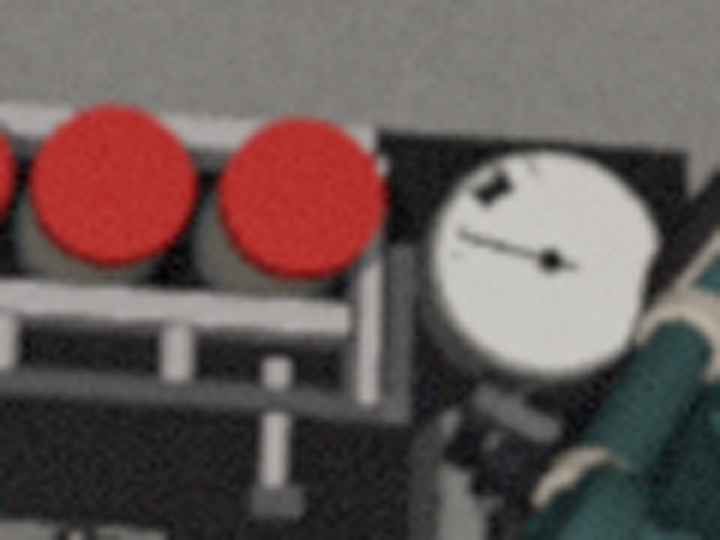

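The needle has left rest: tip (460,233), hub (550,260), so about 0.22 rad. All jars are against the fence (x ≈ 13 mm). About 1 rad more is needed, so I'll turn 0.98.

Emit:
jog_arm([
  [0,0,0,0.1,0,0,50],
  [0,0,0,0.2,0,0,50],
  [0,0,0,0.3,0,0,50],
  [0,0,0,0.4,0,0,50],
  [0,0,0,0.5,0,0,50],
  [0,0,0,0.6,0,0,50],
  [0,0,0,0.7,0,0,50],
  [0,0,0,0.8,0,0,50],
  [0,0,0,0.9,0,0,50],
  [0,0,0,0.98,0,0,50],
  [0,0,0,0.98,0,0,50],
  [0,0,0,0.98,0,0,50],
])

```text
time: 39.7
tool_pos: [0.4846, -0.3314, 0.0882]
tcp_rot: [-1.248, 1.179, 1.253]
wrist_force: [5.2, 2.6, -8.9]
width: 0.724
```

Run:
```python
from h import *
to(*sw(-.110,-.2115),.085,-.603+2.3)
print(monitor.read_state()["torque"])
look()
crop("top","c9.png",380,170,500,260,6)
```

```text
t 39.7 tcp [ 0.4846 -0.3314  0.0882] q [-0.64  0.23  1.93  0.    0.99  2.44] F [ 5.2  2.6 -8.9] w 0.724 jawdir -3.084
ROW [0.0032, -0.0004, -0.0031] [1.5018, 0.0028, -0.0029]
[ 0.32753316 -0.78179616 -0.1147992 ]
jar [338.2 196.5] 557 table [ 0.6285 -0.0244] bedframe [0.0139 0.1057]
jar [368.  198.6] 569 table [ 0.6246 -0.0939] bedframe [0.0137 0.0367]
jar [398.3 200.7] 573 table [ 0.6208 -0.1644] bedframe [ 0.0135 -0.0333]
jar [429.8 202.8] 566 table [ 0.6171 -0.2375] bedframe [ 0.0135 -0.1058]
```

View pics/c9.png

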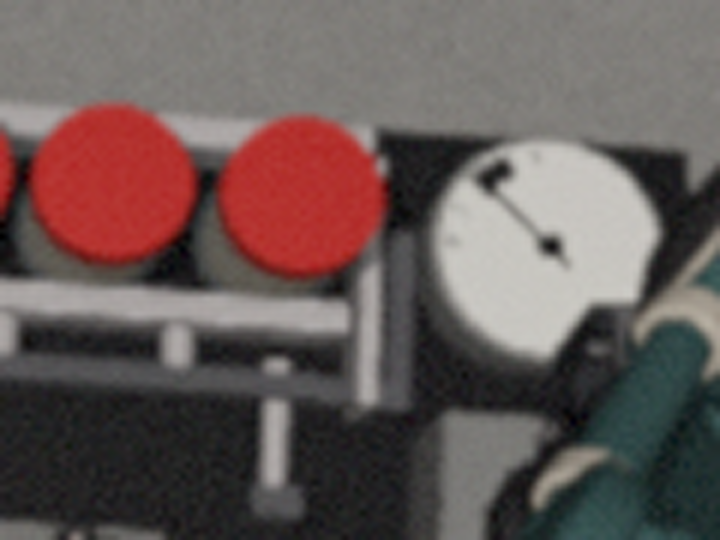

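The needle tip (485,178) and hub (550,245) give about 0.75 rad, at the low edge of the dark band. I'll re-grip and add a bit to reach mid-band.

Emit:
jog_arm([
  [0,0,0,0,0,0,100],
  [0,0,0,0,0,0,100],
  [0,0,0,0,0,0,100],
  [0,0,0,-0.15,0,0,100],
  [0,0,0,-0.3,0,0,100],
  [0,0,0,-0.45,0,0,100],
  [0,0,0,-0.6,0,0,100],
  [0,0,0,-0.7,0,0,100],
  [0,0,0,-0.7,0,0,100],
  [0,0,0,-0.7,0,0,50],
  [0,0,0,-0.7,0,0,50],
  [0,0,0,-0.7,0,0,50],
  [0,0,0,-0.7,0,0,50],
  [0,0,0,-0.7,0,0,50],
  [0,0,0,-0.6,0,0,50],
  [0,0,0,-0.5,0,0,50],
  [0,0,0,-0.46,0,0,50],
  [0,0,0,-0.46,0,0,50],
])

```text
time: 41.6
tool_pos: [0.4843, -0.3322, 0.0896]
tcp_rot: [-1.576, 0.918, 1.579]
wrist_force: [-3.5, -1.0, 5.8]
width: 0.727
```

Emit:
jog_arm([
  [0,0,0,0,0,0,100],
  [0,0,0,0,0,0,100],
  [0,0,0,0,0,0,100],
  [-0.04,0,0,0,0,0,100],
  [-0.08,0,0,0,0,0,100],
  [-0.08,0,0,0,0,0,100],
])

```text
time: 42.2
tool_pos: [0.4883, -0.3352, 0.1767]
tcp_rot: [-1.587, 0.92, 1.568]
wrist_force: [0.4, -0.8, -0.1]
width: 0.996
```

Run:
```python
from h import *
p=ray("top",300+372/4-.4,150+455/4-.4,.066); print(p, ws(p), sw(-.1288,-.0303))
to(*sw(-.1288,-.0303),.12,YAW+np.pi/2)
crop("top","c10.png",380,170,500,260,6)
```

```text
[ 0.47578743 -0.15251982  0.066     ] [-0.12877294 -0.03030318] [ 0.47576057 -0.15251524]
t 42.2 tcp [ 0.4883 -0.3352  0.1767] q [-0.64  0.14  1.85  0.    1.14  1.98] F [ 0.4 -0.8 -0.1] w 0.996 jawdir -2.627
ROW [0.0556, -0.0787, 0.1656] [-1.0043, -0.0108, 0.0005]
```

View pics/c10.png

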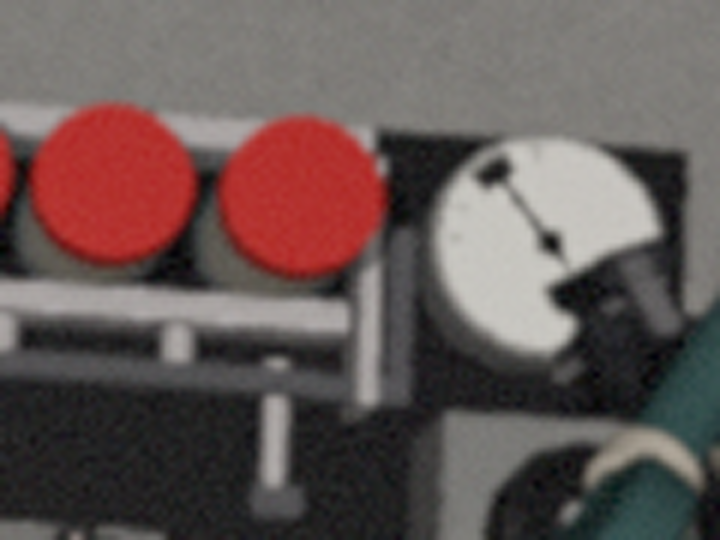

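The needle, with tip (495,175) and hub (550,243), now lies on the dark band at about 0.83 rad. Next is the slider.

Emit:
jog_arm([
  [0,-0.02,0.04,-0.15,-0.01,0,50],
  [0,-0.04,0.08,-0.3,-0.01,0,50],
  [0,-0.06,0.12,-0.45,-0.01,0,50],
  [0,-0.075,0.15,-0.6,-0.01,0,50],
  [0,-0.079,0.166,-0.75,-0.01,0,50],
  [0,-0.079,0.166,-0.9,-0.01,0,50],
  [0.03,-0.079,0.166,-1.004,-0.01,0,50],
  [0.056,-0.079,0.166,-1.004,-0.01,0,50],
  [0.056,-0.079,0.166,-1.004,-0.01,0,50],
  [0.056,-0.079,0.166,-1.004,-0.01,0,50],
], force=20)

```text
time: 43.25
tool_pos: [0.4732, -0.1504, 0.1162]
tcp_rot: [-2.188, 0.053, 2.199]
wrist_force: [1.2, 0.1, 0.8]
width: 0.498
```

Run:
```python
from h import *
to(*sw(-.1288,-.0303),.036,YAW+np.pi/2)
crop("scene","c11.png",230,150,360,247,6)
look()
```

```text
t 43.25 tcp [ 0.4732 -0.1504  0.1162] q [-0.36  0.03  2.09  0.    1.02  1.26] F [1.2 0.1 0.8] w 0.498 jawdir -1.623
ROW [0.0802, 0.0022, -0.0031] [-0.0005, 0.0054, 0.0033]
jar [338.2 196.5] 560 table [ 0.6285 -0.0244] bedframe [0.0139 0.1057]
jar [368.1 198.6] 570 table [ 0.6246 -0.0941] bedframe [0.0137 0.0365]
jar [394.1 194.7] 179 table [ 0.6351 -0.1547] bedframe [ 0.0271 -0.023 ]
jar [431.8 198.4] 324 table [ 0.6277 -0.2423] bedframe [ 0.0243 -0.11  ]
```

View pics/c11.png

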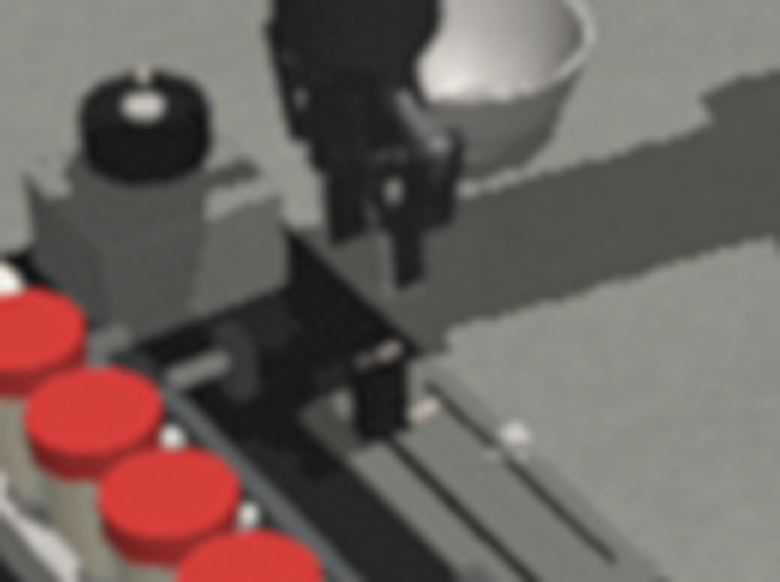

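The fingers at crop (380,240) are above the slider grip at (380,395). Lowering and gripping it.

Emit:
jog_arm([
  [0.02,0.002,-0.003,0,0.005,0.003,50],
  [0.04,0.002,-0.003,0,0.005,0.003,50],
  [0.06,0.002,-0.003,0,0.005,0.003,50],
  [0.078,0.002,-0.003,0,0.005,0.003,50],
  [0.078,0.002,-0.003,0,0.005,0.003,50],
  [0.078,0.002,-0.003,0,0.005,0.003,50],
  [0.078,0.002,-0.003,0,0.005,0.003,0],
  [0.078,0.002,-0.003,0,0.005,0.003,0],
  [0.078,0.002,-0.003,0,0.005,0.003,0],
  [0.078,0.002,-0.003,0,0.005,0.003,0],
  [0.078,0.002,-0.003,0,0.005,0.003,0],
  [0.078,0.002,-0.003,0,0.005,0.003,0],
])

```text
time: 44.55
tool_pos: [0.4793, -0.1536, 0.0419]
tcp_rot: [-2.203, 0.059, 2.189]
wrist_force: [-0.2, 0.2, 5.7]
width: 0.184
```

Run:
```python
from h import *
s=monitor.read_state(); y0=ws(s["tool_pos"]); print(y0)
to(*sw(y0[0],y0[1]+.0487),s["tool_pos"][2],YAW+np.pi/2)
to(*sw(y0[0],.0184),s["tool_pos"][2],YAW+np.pi/2)
```

```text
[-0.12522787 -0.03115722]
t 44.55 tcp [ 0.4793 -0.1536  0.0419] q [-0.36  0.14  2.14  0.    0.86  1.26] F [-0.2  0.2  5.7] w 0.184 jawdir -1.623
ROW [-0.0001, -0.0487, 0.0] [-0.0006, -0.0067, -0.0017]
t 44.55 tcp [ 0.4793 -0.1536  0.0419] q [-0.36  0.14  2.14  0.    0.86  1.26] F [-0.2  0.2  5.7] w 0.184 jawdir -1.623
ROW [-0.0001, -0.0496, 0.0] [-0.0006, -0.0067, -0.0017]
```

Emit:
jog_arm([
  [0,-0.01,0,0,0,0,0],
  [0,-0.02,0,0,0,0,0],
  [0,-0.03,0,0,0,0,0],
  [0,-0.04,0,0,0,0,0],
  [0,-0.046,0,0,0,0,0],
  [0,-0.049,0,0,0,0,0],
  [0,-0.049,0,0,0,0,0],
  [0,-0.049,0,0,0,0,0],
  [0,-0.049,0,0,0,0,0],
])

```text
time: 45.45
tool_pos: [0.4819, -0.1045, 0.042]
tcp_rot: [-2.203, 0.059, 2.188]
wrist_force: [0.1, 2.8, 1.4]
width: 0.182
```

Emit:
jog_arm([
  [0,0,0,0,0,0,50],
  [0,0,0,0,0,0,50],
  [0,0,0,0,0,0,50],
  [0,0,0,0,0,0,50],
  [-0.04,0,0,0,0,0,50],
  [-0.08,0,0,0,0,0,50],
  [-0.12,0,0,0,0,0,50],
  [-0.15,0.05,0.03,0,0,0,50],
  [-0.15,0.1,0.03,0,0,0,50],
  [-0.15,0.15,0.03,0,0,0,50],
  [-0.15,0.2,0.03,0,0,0,50],
  [-0.15,0.25,0.03,0,0,0,50],
  [-0.15,0.3,0.03,0,0,0,50],
  [-0.15,0.35,0.03,0,0,0,50],
  [-0.15,0.35,0.03,0,0,0,50],
])

```text
time: 46.95
tool_pos: [0.4316, -0.4572, 0.192]
tcp_rot: [-2.202, 0.066, 2.187]
wrist_force: [0.2, -0.3, 0.0]
width: 0.501
```

Run:
```python
from h import *
to(.5,-.3,.2,0); look()
crop("top","c12.png",300,150,500,300,4)
```

```text
t 46.95 tcp [ 0.4316 -0.4572  0.192 ] q [-0.86  0.2   1.76  0.    1.18  0.77] F [ 0.2 -0.3  0. ] w 0.501 jawdir -1.627
ROW [-0.0081, -0.1608, -0.0595] [1.5146, -0.0083, 0.0024]
jar [338.2 196.5] 560 table [ 0.6285 -0.0244] bedframe [0.0139 0.1057]
jar [368.  198.6] 571 table [ 0.6246 -0.0939] bedframe [0.0137 0.0367]
jar [398.4 200.7] 570 table [ 0.6208 -0.1646] bedframe [ 0.0135 -0.0335]
jar [429.7 202.8] 560 table [ 0.6171 -0.2372] bedframe [ 0.0135 -0.1056]
```

View pics/c12.png

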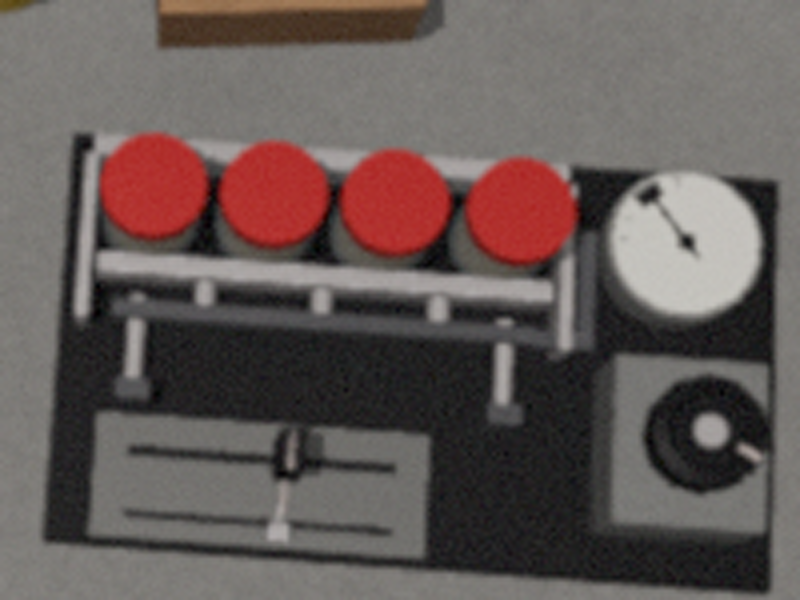

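Run:
```python
from h import *
for nm,a,b,z in[("line far",294,436,.066),("line near",290,466,.066),("pointer far",286,485,.02),("pointer near",282,508,.02),("tab",279,515,.023),("block",278,533,.026)]:
    print(nm,ws(ray("top",300+a/4-.4,150+b/4-.4,z)).round(4))
crop("top","c13.png",340,245,400,290,12)
```

```text
line far [-0.1209  0.0152]
line near [-0.1385  0.0166]
pointer far [-0.1434  0.0148]
pointer near [-0.1573  0.0164]
tab [-0.162   0.0182]
block [-0.1731  0.0184]
```

View pics/c13.png

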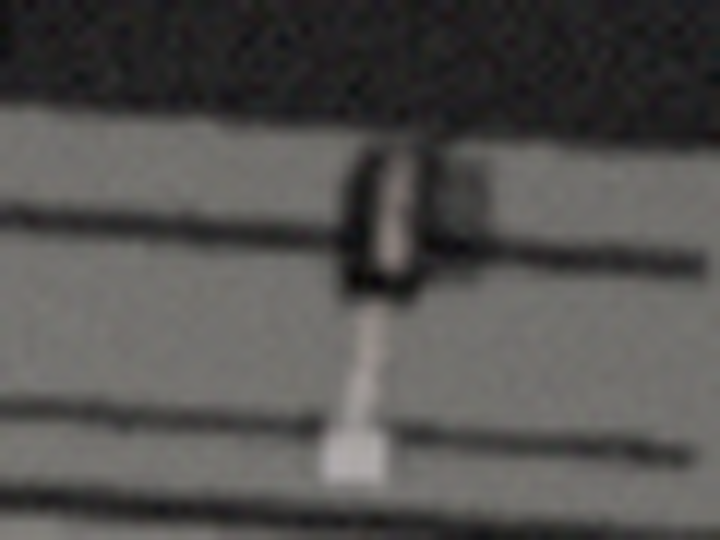

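Final checks:
- **Slider:** the pointer at crop (366,360) runs into the tab at (357,457). The slider and tab agree within about 1 to 2.5 mm, inside the 5 mm limit.
- **Needle and jars:** the needle is in the band and the jars are clamped.
- **Robot:** the arm is clear of everything.

```bash
python3 -c "
from workcell import finish_job
print(finish_job())"
```

```text
the job is handed in; nothing more can be done
None
```

The job is handed in at about 47 s on the robot's clock; no verdict came back.

- **Tongs:** they went into the black tub first. A scene picture right after the release showed them lying flat on its floor. I did not look at the tub again before handing in.
- **Jars:** all four stand upright in the bed at y of about -106, -34, +37 and +106 mm, with x about 13.5 mm. That puts them against the fence, with the bar touching them.
- **Wheel:** it took two grips. The first left the needle at about 0.75 rad, near the low edge of the band. I gripped again and added about 0.24 rad of wheel, and the needle now reads about 0.83 rad in the dark band (0.7 to 1.1). It stayed there after release.
- **Slider:** my readings differ slightly. The white line on the grip gave about 2.4 mm short of the tab, and the pointer gave about 1 to 2 mm short. Both are inside the 5 mm limit, so I left it. The tab reads at the same place as before.
- **Bystanders:** I never reached for the sanitiser, carton, bowl or yellow jars. I did not measure their positions at the end. The arm finished clear of everything.

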